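# Hang the sauce bin on the louvered prep rack

### The job

Pick up the yellow sauce bin by its carry bar, lift it over the top rail of the louvered rack and lower it gently so that its lip catches behind the rail; let go only once the rail carries it. Still holding it, slide it along the rail, lip under the red keeper tab, until its side rests against the red end cheek, then release it and back away. The rack's plate is not exactly where it is measured, so feel for it, never lean on it hard (stay well under 25 N), and leave the other things on the counter where they are.

Things in the scene. Friction and masses are not known exactly. Their poses are not given: they have to be found in the camera images.
- bin_center (a point): Yellow lipped bin, open-topped, 100 (its x) x 110 (its y) x 80 mm high, walls 3 mm, 0.28 to 0.46 kg with small cartons lying low inside (below 45 mm). Point on its vertical centre line 52 mm above its underside; z up, +x the lip side. Starts on the 15 mm thick reddish cutting board. Hanging and released, it moves up to 4 mm forward and leans back up to 0.15 rad.
- bin: The same bin: origin at the centre of its underside, same axes. To hang it, turn it so that its axes are parallel to the rack's.
- bin_bar (a point): Black carry bar across the middle of the bin, the place to grasp from above with fingers closing along the bin's x: 10 mm thick (x), 108 mm long (y), from 70 to 104 mm above the underside, no other part within 40 mm on either side. Point on its centre line, 95 mm above the underside.
- bin_lip (a point): Hook lip on the bin's +x side, 100 mm long (y). A 4 mm flange at 76 to 80 mm above the underside runs from the back face (bin x = 50 mm) to x = 66 mm and ends in a downturn 4 mm thick (x = 62 to 66 mm), reaching down to 58 mm. So the hook's gap is 12 mm wide, 18 mm deep. Point: middle of the downturn's lower edge.
- rack: Fixed louvered rack, -x its front. Origin: centre of the underside of its foot, 150 (x) x 290 (y) x 8 mm; z up. Two posts behind carry an upright metal plate (y = -134 to 134 mm, top 38 mm above the top rail's tip) with two steel rails along y. The lower rail, 65 mm below, only steadies the bin's back. A grey neighbour bin is fixed to the plate at y = 50 to 130 mm.
- rail_nominal (a point): Nominal point of plate front face and top rail tip (rack x 0, y -30, z 158 mm). The plate is clamped in slots: its true setting, not measured, is up to 18 mm off in x and 8 mm in z, so find it by touch; it is rigid. Rail tip 5 mm thick, 8 mm in front of the plate; pocket between, 22 mm deep, takes the lip's downturn. Lip touching plate: 3 mm remain between tip and bin back.
- cheek_nominal (a point): Red end cheek at the rack's -y end; point on its inner face (rack y = -130 mm, exact; height and depth shift with the plate). It stands out 55 mm from the plate. From its top a red keeper tab reaches over the rail to y = -108 mm, 18 mm out from the plate, underside 11 mm above the rail tip: the lip cannot be lowered there, only slid in under it.
- tin: Red closed tin, 120 x 160 x 85 mm, bystander; origin at its underside.
- sauce: Amber sauce bottle, 60 mm across, 160 mm high, bystander; origin at its underside.
- bowl: Blue bowl, 110 mm across, 50 mm high, bystander; origin at its underside.
- jar: Glass jar, 70 mm across, 90 mm high, bystander; origin at its underside.
- cup: White cup, 76 mm across, 85 mm high, bystander; origin at its underside.
- spatula: Small spatula lying left of the robot beside the cutting board, bystander; origin on its length.
- tub: Clear lidded food tub with green clips, 140 x 190 x 82 mm, bystander; origin at its underside.

How it is judged:
On the way, in this order (a step that is already met when the one before it is completed fails the run):
1. the bin is lifted clear of the board (height (world z) of bin above 0.055 m and contact force between bin and the fingers above 1 N), for 0.1 s.
2. the lip is caught on the top rail, which carries load, while the fingers still hold the bin (height (world z) of bin_center between 0.12 and 0.146 m and x of bin_center in the frame of rack between -0.101 and -0.043 m and angle between bin_center's own z axis and vertical below 0.22 rad and angle between the x axis of bin and the x axis of rack, either way round below 0.22 rad and contact force between bin and rack above 0.5 N and contact force between bin and the fingers above 1 N), for 0.2 s.
3. still held and hanging, the bin has been slid along the rail to the end cheek (gap under 5 mm) (all of step 2 and y of bin_center in the frame of rack below -0.07 m), for 0.1 s.
At the end, for the whole second after the job is handed in: The bin hangs at rest, released, by its lip from the top rail: centre point 120 to 146 mm high and 43 to 101 mm in front of the rack's origin, within 0.22 rad of upright and of the rack's direction, rack force over 1.5 N, side within 5 mm of the end cheek (rack y -70 to -80 mm) (height (world z) of bin_center between 0.12 and 0.146 m and x of bin_center in the frame of rack between -0.101 and -0.043 m and angle between bin_center's own z axis and vertical below 0.22 rad and angle between the x axis of bin and the x axis of rack, either way round below 0.22 rad and contact force between bin and rack above 1.5 N and y of bin_center in the frame of rack between -0.08 and -0.07 m and linear speed of bin below 0.02 m/s and angular speed of bin below 0.1 rad/s and contact force between bin and the fingers below 0.05 N); the robot touches nothing.
It fails at once if the bin is pressed on the rack with more than 25 N (contact force between bin and rack above 25 N).
It fails at once if the robot itself presses on the rack with more than 10 N (contact force between any of the fingers, the arm and rack above 10 N).
It fails at once if a bystander is moved more than 20 mm (distance of any of tin, sauce, bowl, jar, cup, tub, spatula from where it was at the start of the episode above 0.02 m).
It also fails if it takes over 69 s, if anything falls off the work surface, if the arm or the gripper's body presses on something with over 40 N, if the wrist force passes 120 N, or if a joint passes its speed limit or range.

### The arm

A 6-joint arm with a two-finger parallel gripper is mounted at the origin on the work surface. World frame = base frame: x ahead of the robot, y to its left, z up, the work surface at z = 0. Lengths are in m, angles in rad, forces in N, time in s.
With the tool pointing down it reaches from about 0.3 to 0.875 m from the base axis. Payload 6.4 kg.
Tool frame: the origin (TCP) lies at the very end of the fingers, on their centre line; the grasp point (between the pads) lies 19 mm behind it; x points along the fingers, z is the direction in which the jaws open and shut, and the axes are right-handed (so a half turn about x gives the same grasp; the last joint's range is limited). The gripper opens to 85 mm and grips with 20 to 120 N. Pads are 22 mm wide; open, the fingers measure 114 mm over their backs; the gripper's body (76 mm by 85 mm) begins 54 mm behind the grasp point. The pads swing forward as they close: fully open they stand 13 mm farther back than shut.
Start: joints at [-1.524, 0.181, 1.607, -0, 1.354, -0.206], TCP at [0.144, -0.557, 0.231] pointing down, gripper open.
Joint ranges: [-2.99, 2.99], [-0.89, 2.07], [0.3, 2.58], [-1.14, 4.28], [0, 2.63], [-3.12, 3.12]. Speed limits (rad/s): [2.57, 2.57, 3.01, 3.14, 3.14, 3.14].

### API

Orientations are given as a unit quaternion [w, x, y, z].
In Python, from plant import env gives the robot as it stands.
- The arm moves only by the tool move_arm, never from a script. Its argument "commands" is a list of rows, each a list of 3 entries, a list of its own where there are three numbers: the closure, from 0 (fully open) to 1 (shut), then the shift along the tool's x, y, z scaled (see below), then the turn about the tool's x scaled (see below). A call has 1 to 20 rows; each row is the pose to reach, as a shift and turn from the pose commanded when the call began, along the tool's axes at that moment; what a row does not reach only later rows make up. The controller multiplies each number of a shift by 0.5 m and each number of a turn by 90 degrees. A row lasts 1/12 s, in which the tool goes at most 41.7 mm and 7.16 degrees, less where a joint would pass 70% of its speed; a pose out of reach is approached as far as the arm can. A call with a number of a shift or a turn outside -1 to 1 is refused whole. A call with a gripper value outside its range is refused whole. The fingers move at their own pace and stop on an object; "force" is the grip in N (left out, the last holds). Time passes only in rows, so rows that repeat a pose let the fingers close. It gives the time, the measured TCP pose, the force and the opening at its end, in the units of the state.
- env.sense(): the state, without advancing time (a new reading comes with each control period).
- env.grab_frame(name): name is "scene" or "side" or "wrist"; returns a dict with "frame" (384x512x3 uint8, red, green, blue), "K" (3x3 intrinsics, pixels), "k1" (the pictures are not rectified: a ray, as slopes to the right and down, at radius r is drawn at 1 + k1 r^2 times it, then the intrinsics apply), "extrinsics" (4x4, takes a point from camera to world coordinates); the wrist camera has in their place "T_tool_cam" (4x4, takes a point from camera to tool coordinates, whose origin is the TCP and whose axes are the tool frame's). Camera axes: x right, y up, looking along -z (the intrinsics and any distortion apply to the point x, -y, -z); pixel columns grow to the right and rows downward; lengths in m; the calibration is good to about 2 mm. A picture is of the moment at which its call begins: read the wrist's pose just before it. There is no depth.
- env.sign_off(): hands the job in, once; it reports no verdict.
The state is a dict: "clock": time; "joint_positions": joint angles; "qvel": joint speeds; "joint_efforts": joint torques, N m; "ee_pos": TCP position; "ee_rot": TCP orientation; "wrist_force": force on the tool from outside, world axes, zero at the start; "wrist_torque": the same for the moment, N m; "width": finger opening in m.
Only numpy, scipy, OpenCV 4.12 (cv2) and the standard library are available. Lean on these libraries where they do the work, as an engineer would, in place of code of your own. Each camera call takes 0.05 s, during which the arm holds its last target.

## Working session

There is one attempt and no reset: what is moved stays moved. The work goes in short steps, Python scripts to look and compute and a tool call to move; the robot and the scene stay as the last step left them, time stands still between calls to the robot, and variables do not carry over. Pictures are saved under pics/ and viewed, and the job is handed in when it is done.

Besides the shell and the picture viewer there is one more tool, called after "Emit:" in YAML: its name, and indented under it one key for each argument. move_arm: Moves the arm, as the interface text tells. Its arguments: {"type":"object","properties":{"commands":{"type":"array"},"force":{"type":"number"}},"required":["commands"]}

```bash
ls; mkdir -p pics; python3 - <<'E'
from plant import env
import cv2
s=env.sense(); print(s)
for n in ["scene","side","wrist"]:
    f=env.grab_frame(n); cv2.imwrite(f"pics/{n}0.png",cv2.cvtColor(f["frame"],cv2.COLOR_RGB2BGR))
    print(n,{k:v for k,v in f.items() if k!="frame"})
E
```

```text
pics
{'clock': 0.0, 'joint_positions': array([-1.52431623e+00,  1.81550385e-01,  1.60801229e+00,  9.86038973e-06,
        1.35378621e+00, -2.06295300e-01]), 'qvel': array([-1.19295232e-03, -7.65527148e-04, -2.04017485e-03, -4.89675119e-04,
       -2.02006710e-03,  9.73358258e-05]), 'joint_efforts': array([-1.66342623e-03, -4.44863749e+01, -3.51339948e+01, -4.06907702e-04,
        9.15991492e-03,  1.31662566e-05]), 'ee_pos': array([ 0.14379944, -0.55615994,  0.23037682]), 'ee_rot': array([ 0.5586369 ,  0.43346145,  0.55943693, -0.43251163]), 'wrist_force': array([ 0.04917494, -0.66071665, -0.20960292]), 'wrist_torque': array([ 0.04202017, -0.04171075,  0.01603558]), 'width': 0.08545946598503165}
scene {'K': array([[351.79659131,   0.        , 253.3301697 ],
       [  0.        , 351.79659131, 192.33984525],
       [  0.        ,   0.        ,   1.        ]]), 'k1': -0.05734456711632696, 'extrinsics': array([[-0.1040332 , -0.66870977,  0.73620944,  1.55842233],
       [ 0.9943699 , -0.08492211,  0.06337767,  0.08174219],
       [ 0.02013919,  0.73865789,  0.67377959,  1.08001683],
    
[... 364 characters left out ...]
.73413584, -1.14213863],
       [ 0.01023184,  0.74249361,  0.669775  ,  1.12942616],
       [ 0.        ,  0.        ,  0.        ,  1.        ]])}
wrist {'K': array([[321.96016124,   0.        , 250.47158749],
       [  0.        , 321.96016124, 194.76898615],
       [  0.        ,   0.        ,   1.        ]]), 'k1': -0.028980458375936248, 'T_tool_cam': array([[ 1.73781693e-04,  3.18786225e-01, -9.47826626e-01,
        -1.43412811e-01],
       [ 1.65134612e-04,  9.47826618e-01,  3.18786253e-01,
         8.03170868e-02],
       [ 9.99999971e-01, -2.11918197e-04,  1.12072275e-04,
        -7.43976274e-04],
       [ 0.00000000e+00,  0.00000000e+00,  0.00000000e+00,
         1.00000000e+00]])}
```

View pics/scene0.png

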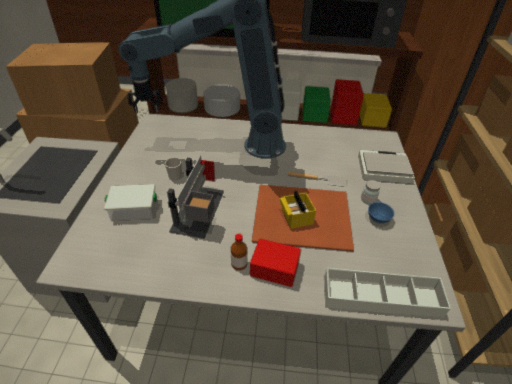

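View pics/side0.png

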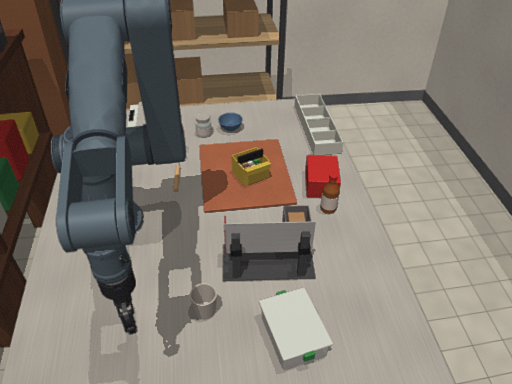

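View pics/wrist0.png

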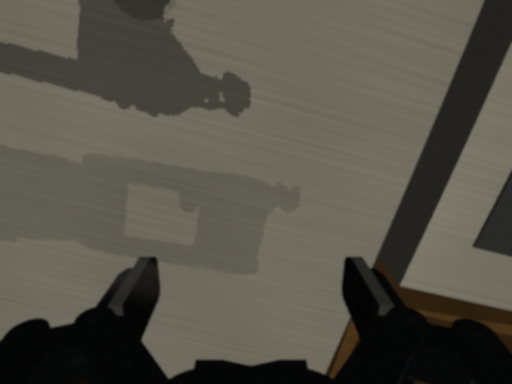

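The scene view shows the bin at (298,210) on the board, the rack at (200,205) facing the board, and the red cheek at (208,170). In the side view, the back of the plate spans (225-315, 220-250). I'll zoom in next.

```bash
cat > h.py <<'E'
import numpy as np, cv2
from scipy.spatial.transform import Rotation as R
from plant import env
def Rm(q): return R.from_quat([q[1],q[2],q[3],q[0]]).as_matrix()
def cam(n):
    s=env.sense(); f=env.grab_frame(n)
    if n=="wrist":
        T=np.eye(4); T[:3,:3]=Rm(s["ee_rot"]); T[:3,3]=s["ee_pos"]; f["extrinsics"]=T@f["T_tool_cam"]
    return f
def ray(f,uv):
    K=f["K"]; d=np.array([f["k1"],0,0,0,0.])
    p=cv2.undistortPoints(np.array([[uv]],float),K,d)[0,0]
    E=f["extrinsics"]; v=E[:3,:3]@np.array([p[0],-p[1],-1]); return E[:3,3],v/np.linalg.norm(v)
def onz(f,uv,z):
    o,v=ray(f,uv); return o+v*(z-o[2])/v[2]
def proj(f,P):
    E=f["extrinsics"]; P=np.atleast_2d(P); c=(P-E[:3,3])@E[:3,:3]; c=c*[1,-1,-1]
    q,_=cv2.projectPoints(c.reshape(-1,1,3),np.zeros(3),np.zeros(3),f["K"],np.array([f["k1"],0,0,0,0.])); return q[:,0]
def tri(f1,u1,f2,u2):
    o1,a=ray(f1,u1);o2,b=ray(f2,u2)
    t=np.linalg.lstsq(np.stack([a,-b],1),o2-o1,rcond=None)[0]
    p,q=o1+t[0]*a,o2+t[1]*b; return (p+q)/2,np.linalg.norm(p-q)
def save(f,name,box=None,s=1):
    im=cv2.cvtColor(f["frame"],cv2.COLOR_RGB2BGR)
    if box: u0,v0,u1,v1=box; im=im[v0:v1,u0:u1]
    cv2.imwrite(name,cv2.resize(im,None,fx=s,fy=s,interpolation=cv2.INTER_CUBIC))
E
python3 - <<'E'
from h import *
import pickle
fs=cam("scene"); fd=cam("side"); pickle.dump((fs,fd),open("f0.pkl","wb"))
save(fs,"pics/s1.png",(155,140,335,260),4.4); save(fd,"pics/d1.png",(195,130,345,290),3.7)
E
```

```text
(no output)
```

View pics/s1.png

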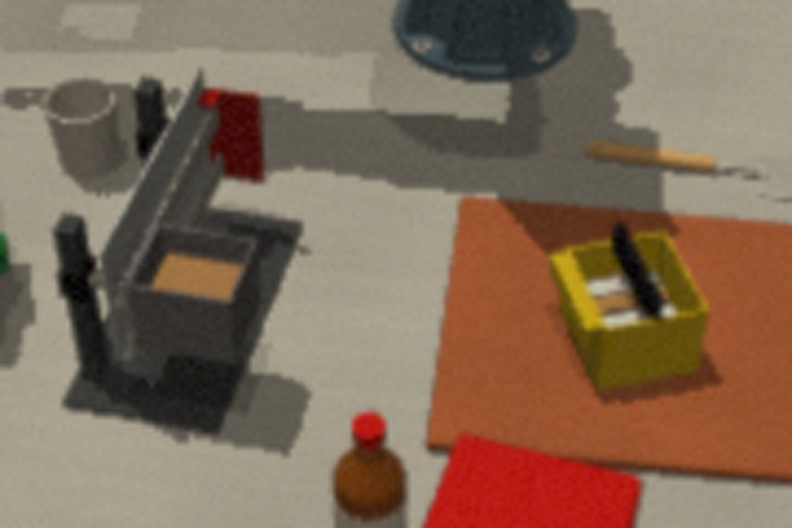

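View pics/d1.png

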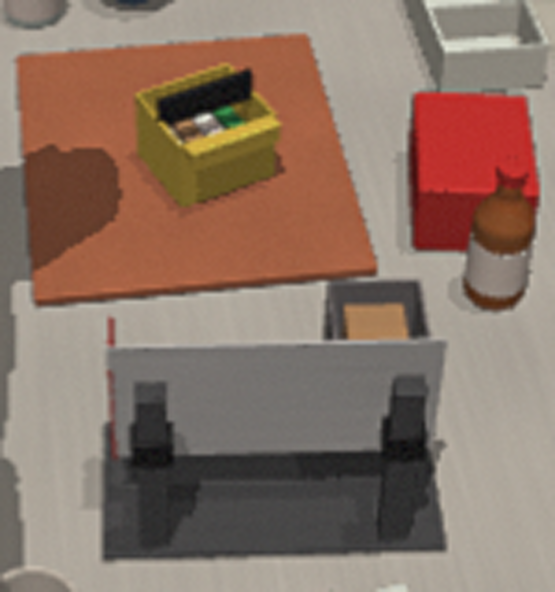

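```bash
python3 - <<'E'
from h import *
import pickle
fs,fd=pickle.load(open("f0.pkl","rb"))
S=lambda u,v:(155+u/4.4,140+v/4.4); D=lambda u,v:(195+u/3.7,130+v/3.7)
print("bar",onz(fs,S(620,228),.117),onz(fs,S(655,310),.117))
print("bar side",onz(fd,D(160,108),.117),onz(fd,D(250,76),.117))
print("lip side",onz(fd,D(187,153),.095),onz(fd,D(281,125),.095))
print("foot side",onz(fd,D(105,557),.004),onz(fd,D(444,550),.004))
print("foot scene",onz(fs,S(65,403),.004),onz(fs,S(220,432),.0),onz(fs,S(302,225),.008))
print("plate top side", onz(fd,D(110,348),.196),onz(fd,D(445,342),.196))
print("plate tri far", tri(fs,S(105,262),fd,D(445,342)), "near",tri(fs,S(201,73),fd,D(110,348)))
print("cheek tri top front", onz(fs,S(263,97),.19))
E
```

```text
bar [0.48109227 0.16356744 0.117     ] [0.58491225 0.19587999 0.117     ]
bar side [0.46969879 0.14706012 0.117     ] [0.56643117 0.18787047 0.117     ]
lip side [0.49089859 0.10029467 0.095     ] [0.58989459 0.13194035 0.095     ]
foot side [ 0.37136033 -0.30655447  0.004     ] [ 0.65446685 -0.33783685  0.004     ]
foot scene [ 0.65883773 -0.32952419  0.004     ] [ 0.67182284 -0.18257247  0.        ] [ 0.39598465 -0.1534391   0.008     ]
plate top side [ 0.38845944 -0.25006144  0.196     ] [ 0.6499276  -0.27833658  0.196     ]
plate tri far (array([ 0.65377134, -0.26961772,  0.18557576]), np.float64(0.0018207789585013834)) near (array([ 0.38939557, -0.24511901,  0.18946434]), np.float64(0.002324917318599702))
cheek tri top front [ 0.42110925 -0.17961162  0.19      ]
```

```bash
python3 - <<'E'
from h import *
s=env.sense(); M=Rm(s["ee_rot"]); print(M.round(3)); print(s["clock"],s["ee_pos"])
# yaw of tool z axis
print(np.degrees(np.arctan2(M[1,2],M[0,2])))
for T in ([0.5,-0.10,0.36],[0.5,0.17,0.36]):
    print(T,(M.T@(np.array(T)-s["ee_pos"])/.5).round(3))
E
```

```text
[[-0.     0.968  0.25 ]
 [ 0.001  0.25  -0.968]
 [-1.     0.    -0.001]]
0.25 [ 0.14382811 -0.55645711  0.23084064]
-75.51115848362525
[0.5, -0.1, 0.36] [-0.258  0.918 -0.706]
[0.5, 0.17, 0.36] [-0.257  1.053 -1.229]
```

Emit:
move_arm:
  commands:
    - [0,[-0.2,0.1,-0.05],0]
    - [0,[-0.378,0.808,-0.444],0.23]
    - [0,[-0.378,0.808,-0.444],0.23]
    - [0,[-0.378,0.808,-0.444],0.23]
    - [0,[-0.378,0.808,-0.444],0.23]
    - [0,[-0.378,0.808,-0.444],0.23]
    - [0,[-0.378,0.808,-0.444],0.23]
    - [0,[-0.378,0.808,-0.444],0.23]
    - [0,[-0.378,0.808,-0.444],0.23]
    - [0,[-0.378,0.808,-0.444],0.23]
    - [0,[-0.378,0.808,-0.444],0.23]
    - [0,[-0.378,0.808,-0.444],0.23]
    - [0,[-0.378,0.808,-0.444],0.23]
    - [0,[-0.378,0.808,-0.444],0.23]
    - [0,[-0.378,0.808,-0.444],0.23]
    - [0,[-0.378,0.808,-0.444],0.23]
    - [0,[-0.378,0.808,-0.444],0.23]

```text
clock: 1.67
ee_pos: [0.4783, -0.2419, 0.4193]
ee_rot: [-0.471, -0.527, -0.472, 0.527]
wrist_force: [0.4, 0.6, -0.4]
width: 0.0855
```

```bash
python3 - <<'E'
from h import *
import pickle
s=env.sense(); print(s["clock"],s["ee_pos"],s["wrist_force"],s["qvel"].round(3)); M=Rm(s["ee_rot"]); print(M.round(3))
f=cam("wrist"); pickle.dump(f,open("w1.pkl","wb")); save(f,"pics/w1.png",None,1.55)
E
```

```text
1.6667 [ 0.47827763 -0.24187294  0.41928124] [ 0.36339504  0.60870538 -0.37492655] [-0.004 -0.001 -0.005  0.002  0.     0.002]
[[-0.002  0.994 -0.111]
 [ 0.001 -0.111 -0.994]
 [-1.    -0.002 -0.001]]
```

View pics/w1.png

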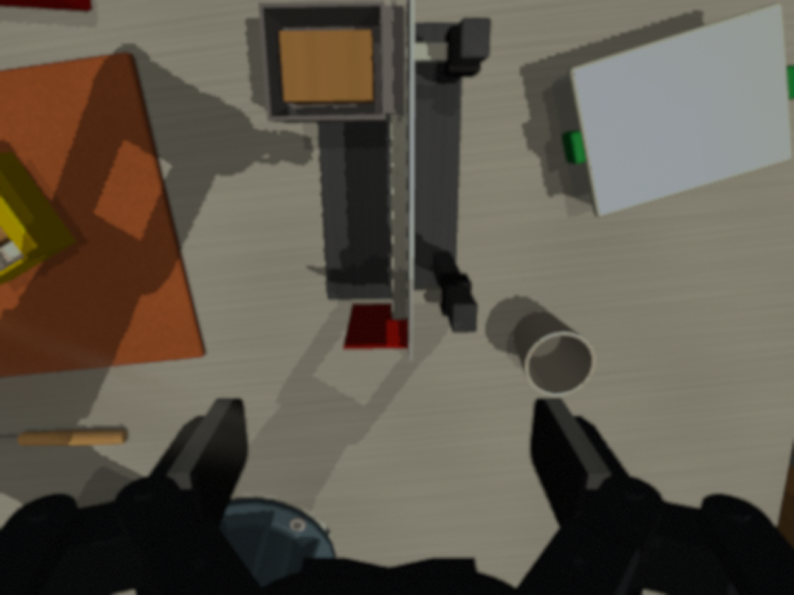

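The plate is seen almost edge-on at column 410. The rail pocket runs at 392-405, the red tab is at (397,333), and the bin's corner is at the left edge. I'll zoom in to measure.

```bash
python3 - <<'E'
from h import *
import pickle
f=pickle.load(open("w1.pkl","rb"))
save(f,"pics/w1a.png",(205,70,315,240),3.5)
E
```

```text
(no output)
```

View pics/w1a.png

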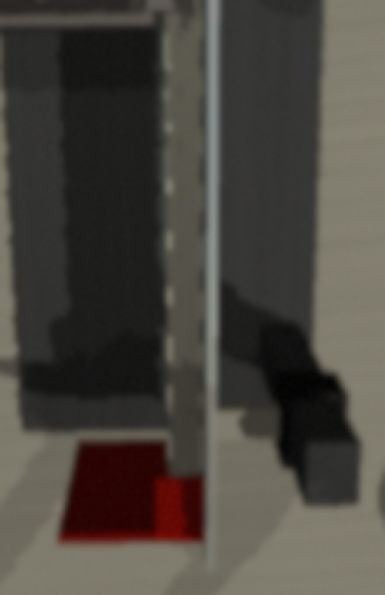

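```bash
python3 - <<'E'
from h import *
import pickle
f=pickle.load(open("w1.pkl","rb"))
fs,fd=pickle.load(open("f0.pkl","rb"))
W=lambda u,v:(205+u/3.5,70+v/3.5)
P=lambda n,u,v,z:print(n,onz(f,W(u,v),z).round(4))
P("foot FN",22,430,.008);P("foot F far",6,50,.008);P("foot BN",311,408,.008);P("foot B far",322,5,.008)
for z in (.188,.196,.204):
  P("plate top near",210,570,z);P("plate top far",214,5,z)
for z in (.15,.158,.166):
  P("rail tip front near",168,420,z);P("tip far",167,60,z)
P("cheek top front",60,541,.169); P("tab near corner in",155,477,.169)
S=lambda u,v:(155+u/4.4,140+v/4.4); D=lambda u,v:(195+u/3.7,130+v/3.7)
print(tri(f,W(210,570),fd,D(110,348)),tri(f,W(210,570),fs,S(201,73)))
print(tri(f,(410/1.55,3),fd,D(445,342)) )
E
```

```text
foot FN [ 0.3833 -0.1593  0.008 ]
foot F far [ 0.5692 -0.1795  0.008 ]
foot BN [ 0.3787 -0.3091  0.008 ]
foot B far [ 0.5727 -0.3276  0.008 ]
plate top near [ 0.3791 -0.2493  0.188 ]
plate top far [ 0.5716 -0.2692  0.188 ]
plate top near [ 0.3829 -0.2493  0.196 ]
plate top far [ 0.5714 -0.2688  0.196 ]
plate top near [ 0.3867 -0.2494  0.204 ]
plate top far [ 0.5711 -0.2684  0.204 ]
rail tip front near [ 0.4259 -0.2392  0.15  ]
tip far [ 0.5569 -0.253   0.15  ]
rail tip front near [ 0.4284 -0.2394  0.158 ]
tip far [ 0.5569 -0.253   0.158 ]
rail tip front near [ 0.431  -0.2396  0.166 ]
tip far [ 0.5569 -0.2529  0.166 ]
cheek top front [ 0.3884 -0.1936  0.169 ]
tab near corner in [ 0.4103 -0.2325  0.169 ]
(array([ 0.38645507, -0.25039631,  0.19839548]), np.float64(0.004802991076090567)) (array([ 0.3740609 , -0.2497434 ,  0.17689117]), np.float64(0.0011145092944896992))
(array([ 0.64439969, -0.27454279,  0.19123994]), np.float64(0.013591151177952282))
```

Emit:
move_arm:
  commands:
    - [0,[0.05,0.005,-0.834],-0.27]
    - [0,[0.1,0.005,-0.834],-0.27]
    - [0,[0.15,0.005,-0.834],-0.27]
    - [0,[0.239,0.005,-0.834],-0.27]
    - [0,[0.239,0.005,-0.834],-0.27]
    - [0,[0.239,0.005,-0.834],-0.27]
    - [0,[0.239,0.005,-0.834],-0.27]
    - [0,[0.239,0.005,-0.834],-0.27]
    - [0,[0.239,0.005,-0.834],-0.27]
    - [0,[0.239,0.005,-0.834],-0.27]
    - [0,[0.239,0.005,-0.834],-0.27]
    - [0,[0.239,0.005,-0.834],-0.27]
    - [0,[0.239,0.005,-0.834],-0.27]
    - [0,[0.239,0.005,-0.834],-0.27]

```text
clock: 2.88
ee_pos: [0.5273, 0.1722, 0.3009]
ee_rot: [0.572, 0.415, 0.572, -0.416]
wrist_force: [-0.5, -0.3, -0.0]
width: 0.0853
```

```bash
python3 - <<'E'
from h import *
import pickle
s=env.sense(); print(s["clock"],s["ee_pos"],s["qvel"].round(3)); M=Rm(s["ee_rot"]); print(M.round(3))
f=cam("wrist"); pickle.dump(f,open("w2.pkl","wb")); save(f,"pics/w2.png",None,1.55)
E
```

```text
2.8833 [0.52733891 0.1721688  0.30094577] [-0.014 -0.014 -0.005  0.003 -0.     0.003]
[[ 0.     0.951  0.309]
 [-0.001  0.309 -0.951]
 [-1.    -0.     0.001]]
```

View pics/w2.png

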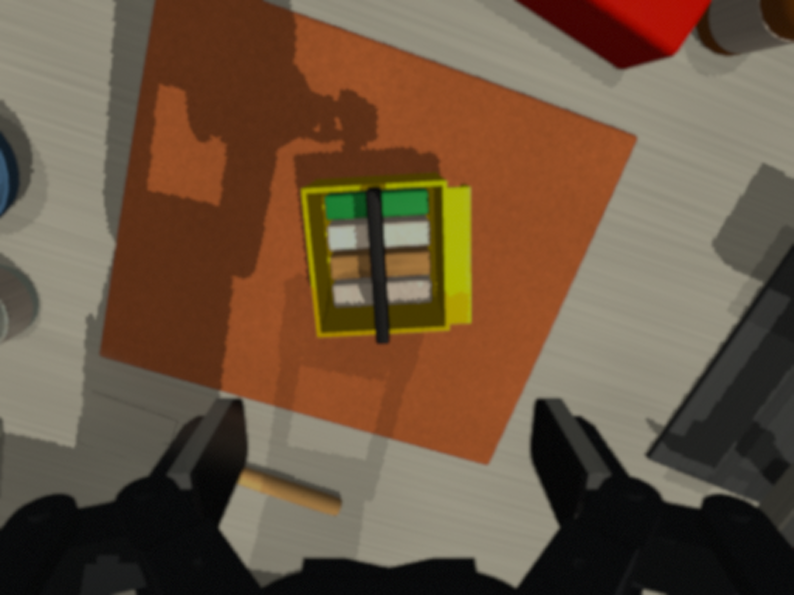

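The bar runs from (375,188) to (383,342). The rim corners are at (302,188), (446,181), (448,329) and (319,336), and the lip's outer edge is at column 471.

```bash
python3 - <<'E'
from h import *
import pickle
f=pickle.load(open("w2.pkl","rb")); M=Rm(env.sense()["ee_rot"])
def P(n,u,v,z):
    p=onz(f,(u/1.55,v/1.55),z); print(n,p.round(4)); return p
a=P("bar far",375.5,187,.119);b=P("bar near",383,342,.119)
c=[P("rim",u,v,.095) for u,v in((302,187),(446,181),(449,329),(319,336))]
l=[P("lip",u,v,.095) for u,v in((471,187),(471,322))]
ang=lambda d:np.degrees(np.arctan2(d[1],d[0])).round(2)
print("lens",np.linalg.norm(a-b),[np.linalg.norm(c[i]-c[(i+1)%4]).round(4) for i in range(4)],np.linalg.norm(l[0]-l[1]))
print("ydir",ang(a-b),ang(c[0]-c[3]),ang(c[1]-c[2]),ang(l[0]-l[1]),"x",ang(c[1]-c[0]),ang(c[2]-c[3]))
print("centres",(a+b)/2,sum(c)/4)
# lip mid minus 0.066 along x, y
E
```

```text
bar far [0.5706 0.1956 0.119 ]
bar near [0.4698 0.1582 0.119 ]
rim [0.5526 0.2435 0.095 ]
rim [0.587  0.1508 0.095 ]
rim [0.4854 0.1113 0.095 ]
rim [0.4497 0.2028 0.095 ]
lip [0.5886 0.1331 0.095 ]
lip [0.4958 0.0975 0.095 ]
lens 0.10751482739999971 [np.float64(0.0989), np.float64(0.109), np.float64(0.0983), np.float64(0.1107)] 0.09931822100172596
ydir 20.39 21.58 21.29 21.0 x -69.67 -68.67
centres [0.52023706 0.17691216 0.119     ] [0.51869297 0.1770991  0.095     ]
```

Emit:
move_arm:
  commands:
    - [0.45,[0.1,-0.012,-0.014],-0.031]
    - [0.45,[0.17,-0.012,-0.014],-0.031]
    - [0.45,[0.23,-0.012,-0.014],-0.031]
    - [0.45,[0.28,-0.012,-0.014],-0.031]
    - [0.45,[0.32,-0.012,-0.014],-0.031]
    - [0.45,[0.35,-0.012,-0.014],-0.031]
    - [0.45,[0.37,-0.012,-0.014],-0.031]
    - [0.45,[0.37,-0.012,-0.014],-0.031]
    - [0.45,[0.385,-0.012,-0.014],-0.031]
    - [0.45,[0.4,-0.012,-0.014],-0.031]
    - [0.45,[0.412,-0.012,-0.014],-0.031]
    - [0.45,[0.422,-0.012,-0.014],-0.031]
    - [0.45,[0.422,-0.012,-0.014],-0.031]
    - [0.45,[0.422,-0.012,-0.014],-0.031]
  force: 60

```text
clock: 4.1
ee_pos: [0.5191, 0.1784, 0.0896]
ee_rot: [0.582, 0.401, 0.582, -0.401]
wrist_force: [0.4, 0.3, -0.4]
width: 0.0472
```

```bash
python3 - <<'E'
from h import *
s=env.sense(); print(s["clock"],s["ee_pos"],s["wrist_force"],s["width"])
f=cam("wrist"); save(f,"pics/w3.png",None,1.55)
E
```

```text
4.1 [0.51909463 0.17836904 0.08964095] [ 0.39553142  0.33210675 -0.36855301] 0.04720058535370547
```

View pics/w3.png

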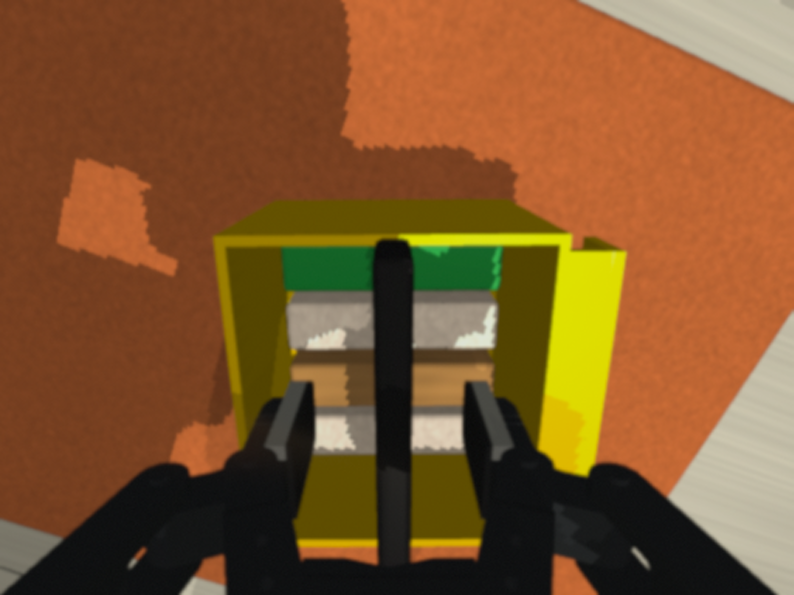

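The bar sits between the fingers (columns 375-412, with the fingers at 315 and 465) and is aligned. I'll close and lift.

Emit:
move_arm:
  commands:
    - [1,[0,0,0],0]
    - [1,[0,0,0],0]
    - [1,[0,0,0],0]
    - [1,[0,0,0],0]
    - [1,[0,0,0],0]
    - [1,[0,0,0],0]
    - [1,[0,0,0],0]
    - [1,[-0.02,0,0],0]
    - [1,[-0.05,0,0],0]
    - [1,[-0.1,0,0],0]
    - [1,[-0.15,0,0],0]
    - [1,[-0.2,0,0],0]
    - [1,[-0.25,0,0],0]
    - [1,[-0.29,0,0],0]
    - [1,[-0.32,0,0],0]
    - [1,[-0.34,0,0],0]
    - [1,[-0.34,0,0],0]
    - [1,[-0.34,0,0],0]
    - [1,[-0.34,0,0],0]
  force: 60

```text
clock: 5.73
ee_pos: [0.5183, 0.1783, 0.2583]
ee_rot: [0.582, 0.401, 0.583, -0.402]
wrist_force: [0.5, -0.6, -3.1]
width: 0.009
```

```bash
python3 - <<'E'
from h import *
s=env.sense(); print(s["clock"],s["ee_pos"],s["wrist_force"],s["wrist_torque"],s["width"])
f=cam("wrist"); save(f,"pics/w4.png",None,1.55)
print(Rm(s["ee_rot"]).round(4))
E
```

```text
5.7333 [0.51827079 0.17826083 0.25825419] [ 0.47390527 -0.61656725 -3.12055342] [ 0.01721094  0.04302127 -0.02959288] 0.008953011350668246
[[-2.700e-03  9.343e-01  3.564e-01]
 [-2.000e-04  3.564e-01 -9.343e-01]
 [-1.000e+00 -2.600e-03 -8.000e-04]]
```

View pics/w4.png

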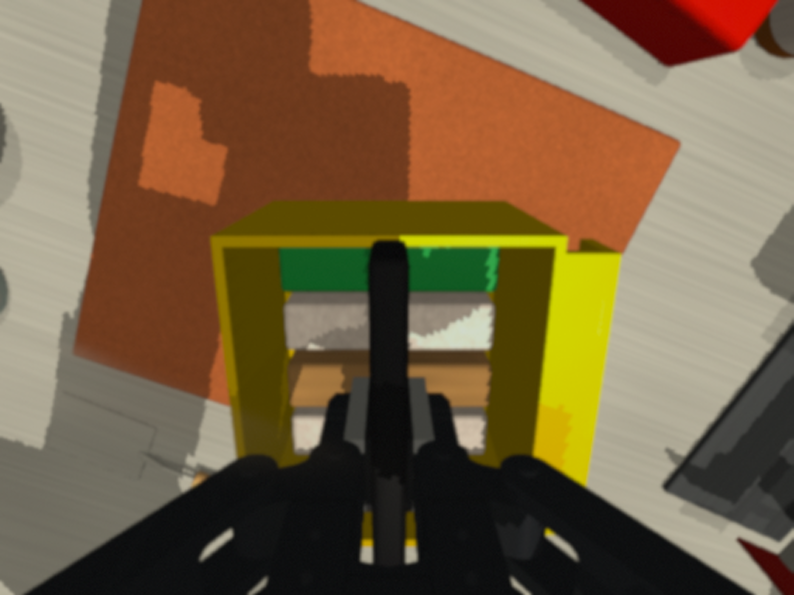

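Emit:
move_arm:
  commands:
    - [1,[0,-0.012,0.027],0.02]
    - [1,[0,-0.03,0.07],0.05]
    - [1,[0,-0.054,0.12],0.08]
    - [1,[0,-0.08,0.18],0.11]
    - [1,[0,-0.107,0.24],0.14]
    - [1,[0,-0.133,0.3],0.17]
    - [1,[0,-0.16,0.36],0.2]
    - [1,[0,-0.187,0.42],0.23]
    - [1,[0,-0.213,0.48],0.25]
    - [1,[0,-0.24,0.54],0.27]
    - [1,[0,-0.262,0.59],0.285]
    - [1,[0,-0.275,0.62],0.295]
    - [1,[0,-0.282,0.634],0.299]
    - [1,[0,-0.282,0.634],0.299]
    - [1,[0,-0.282,0.634],0.299]
    - [1,[0,-0.282,0.634],0.299]

```text
clock: 7.12
ee_pos: [0.5003, -0.1668, 0.2593]
ee_rot: [0.473, 0.525, 0.474, -0.525]
wrist_force: [0.3, 0.3, -3.1]
width: 0.0091
```

```bash
python3 - <<'E'
from h import *
import pickle
s=env.sense(); print(s["clock"],s["ee_pos"],s["wrist_force"],s["wrist_torque"],s["width"])
M=Rm(s["ee_rot"]);print(M.round(4),np.degrees(np.arctan2(M[1,2],M[0,2])))
f=cam("wrist"); pickle.dump(f,open("w5.pkl","wb"));save(f,"pics/w5.png",None,1.55)
f=cam("side");save(f,"pics/d5.png",(195,110,345,290),3.3)
E
```

```text
7.1167 [ 0.5003168  -0.16676345  0.25927053] [ 0.28318181  0.2536792  -3.06318104] [ 0.01391088  0.01359396 -0.00606269] 0.00913413567087888
[[-8.000e-04  9.946e-01 -1.038e-01]
 [ 1.200e-03 -1.038e-01 -9.946e-01]
 [-1.000e+00 -9.000e-04 -1.100e-03]] -95.95533676820578
```

View pics/w5.png

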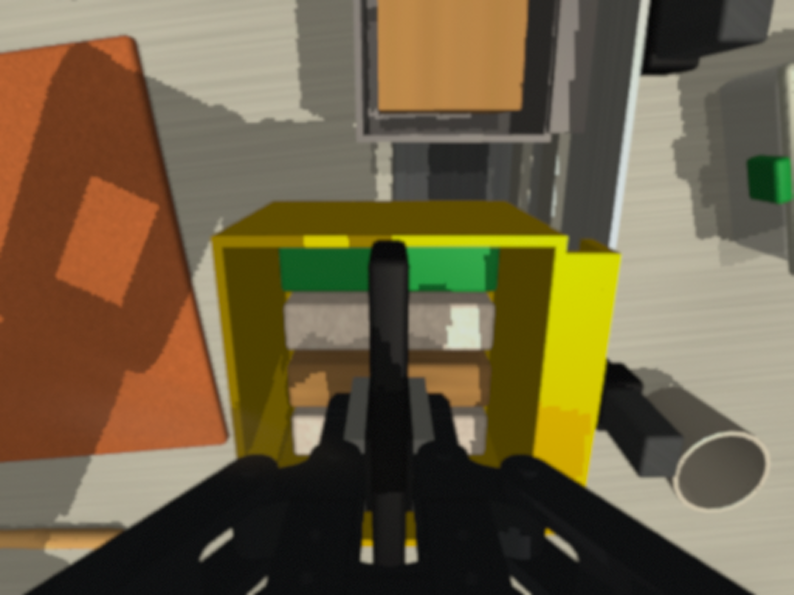

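View pics/d5.png

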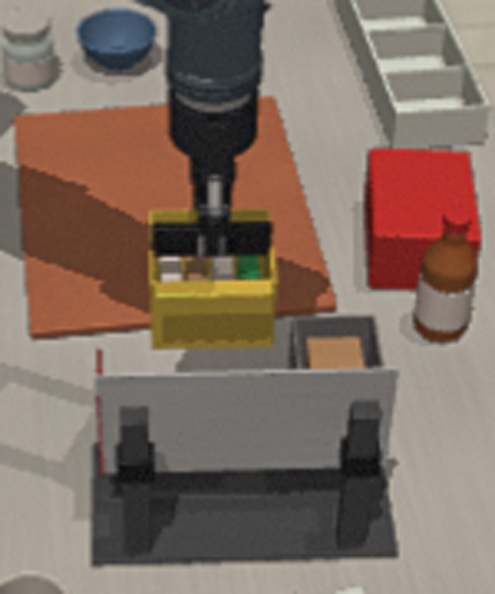

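The bin is held upright in front of the rack. The neighbour's near wall is at row 137, and the plate edge runs (615,240)-(645,0). I'll check the clearances.

```bash
python3 - <<'E'
from h import *
import pickle
f=pickle.load(open("w5.pkl","rb"))
O=np.array([.5197,-.2491,0]); c,s=np.cos(np.radians(-6)),np.sin(np.radians(-6)); xh=np.array([s,-c,0]);yh=np.array([c,s,0])
def P(n,u,v,z):
    p=onz(f,(u/1.55,v/1.55),z)-O; print(n,z,"rack",(p@xh).round(4),(p@yh).round(4))
for z in (.15,.16,.17): P("neigh",360,139,z);P("neigh",548,139,z);
for z in(.188,.196,.204): P("plate edge front",611,240,z);P("plate",639,3,z)
for z in(.15,.158,.166): P("tip front",525,190,z);P("tip",520,215,z); P("tip back",533,190,z)
p=env.sense()["ee_pos"]-O; print("tcp",p@xh,p@yh)
E
```

```text
neigh 0.15 rack -0.0938 0.0501
neigh 0.15 rack -0.0029 0.0504
neigh 0.16 rack -0.0932 0.0502
neigh 0.16 rack -0.0059 0.0505
neigh 0.17 rack -0.0927 0.0503
neigh 0.17 rack -0.009 0.0506
plate edge front 0.188 rack 0.0175 0.0087
plate 0.188 rack 0.0159 0.101
plate edge front 0.196 rack 0.0139 0.0104
plate 0.196 rack 0.0124 0.0992
plate edge front 0.204 rack 0.0102 0.012
plate 0.204 rack 0.0088 0.0974
tip front 0.15 rack -0.012 0.0261
tip 0.15 rack -0.0135 0.0137
tip back 0.15 rack -0.008 0.0261
tip front 0.158 rack -0.0142 0.0269
tip 0.158 rack -0.0156 0.0149
tip back 0.158 rack -0.0103 0.027
tip front 0.166 rack -0.0163 0.0278
tip 0.166 rack -0.0177 0.0161
tip back 0.166 rack -0.0126 0.0278
tcp -0.07988685256860392 -0.027678945987886602
```

Emit:
move_arm:
  commands:
    - [1,[0.02,0,0],0]
    - [1,[0.05,0,0],0]
    - [1,[0.08,0,0],0]
    - [1,[0.105,0,0.005],0]
    - [1,[0.12,0,0.012],0]
    - [1,[0.128,0,0.02],0]
    - [1,[0.13,0,0.028],0]
    - [1,[0.13,0,0.034],0]
    - [1,[0.13,0,0.038],0]
    - [1,[0.13,0,0.04],0]
    - [1,[0.13,0,0.04],0]
    - [1,[0.13,0,0.04],0]
    - [1,[0.13,0,0.04],0]

```text
clock: 8.3
ee_pos: [0.4985, -0.188, 0.1951]
ee_rot: [0.473, 0.526, 0.473, -0.526]
wrist_force: [-0.4, 0.8, -3.6]
width: 0.0093
```

```bash
cat >> h.py <<'E'
O=np.array([.5197,-.2491,0]); _c,_s=np.cos(np.radians(-6)),np.sin(np.radians(-6)); xh=np.array([_s,-_c,0]);yh=np.array([_c,_s,0])
def st():
    s=env.sense(); p=s["ee_pos"]-O; F=s["wrist_force"]
    M=Rm(s["ee_rot"])
    print("t",s["clock"],"rack xyz",(p@xh*1000).round(2),(p@yh*1000).round(2),(p[2]*1000).round(2),"F",(F@xh).round(2),(F@yh).round(2),F[2].round(2),"T",s["wrist_torque"].round(3),"w",s["width"].round(4),"tilt/yaw",M[:2,0].round(4),np.degrees(np.arctan2(M[1,2],M[0,2])).round(2), "qv",abs(s["qvel"]).max().round(4))
E
python3 -c "
from h import *; st()"
```

```text
Traceback (most recent call last):
  File "h.py", line 31, in st
    print("t",s["clock"],"rack xyz",(p@xh*1000).round(2),(p@yh*1000).round(2),(p[2]*1000).round(2),"F",(F@xh).round(2),(F@yh).round(2),F[2].round(2),"T",s["wrist_torque"].round(3),"w",s["width"].round(4),"tilt/yaw",M[:2,0].round(4),np.degrees(np.arctan2(M[1,2],M[0,2])).round(2), "qv",abs(s["qvel"]).max().round(4))
                                                                                                                                                                                        ^^^^^^^^^^^^^^^^
AttributeError: 'float' object has no attribute 'round'
```

Emit:
move_arm:
  commands:
    - [1,[0,0,0.002],0]
    - [1,[0,0,0.004],0]
    - [1,[0,0,0.006],0]
    - [1,[0,0,0.006],0]
    - [1,[0,0,0.006],0]

```text
clock: 8.72
ee_pos: [0.498, -0.191, 0.1948]
ee_rot: [0.473, 0.526, 0.473, -0.526]
wrist_force: [0.6, -0.5, -4.3]
width: 0.0094
```

```bash
sed -i 's/s\["width"\].round(4)/round(float(s["width"]),4)/' h.py; python3 -c "
from h import *; st()"
```

```text
t 8.7167 rack xyz -55.51 -27.65 194.79 F 0.4 0.63 -4.3 T [-0.015  0.039 -0.037] w 0.0094 tilt/yaw [-0.      0.0001] -96.04 qv 0.0022
```

Emit:
move_arm:
  commands:
    - [1,[0,0,0.002],0]
    - [1,[0,0,0.002],0]
    - [1,[0,0,0.004],0]
    - [1,[0,0,0.004],0]

```text
clock: 9.05
ee_pos: [0.4978, -0.1926, 0.1948]
ee_rot: [0.473, 0.526, 0.473, -0.525]
wrist_force: [-0.2, 1.7, -3.7]
width: 0.009
```

```bash
python3 -c "
from h import *; st()"
```

```text
t 9.05 rack xyz -53.85 -27.71 194.75 F -1.65 -0.35 -3.65 T [0.344 0.02  0.093] w 0.009 tilt/yaw [-0.0001  0.0008] -96.03 qv 0.0035
```

Torque and force both suggest first contact. One more small step should confirm it.

Emit:
move_arm:
  commands:
    - [1,[0,0,0.002],0]
    - [1,[0,0,0.002],0]
    - [1,[0,0,0.002],0]

```text
clock: 9.3
ee_pos: [0.4976, -0.1928, 0.1948]
ee_rot: [0.472, 0.526, 0.474, -0.525]
wrist_force: [-0.6, 6.0, -1.1]
width: 0.009
```

```bash
python3 -c "
from h import *; st()"
```

```text
t 9.3 rack xyz -53.72 -27.83 194.75 F -5.91 -1.19 -1.15 T [0.947 0.037 0.137] w 0.009 tilt/yaw [-0.0003  0.0022] -96.0 qv 0.002
```

Emit:
move_arm:
  commands:
    - [1,[0,0,-0.003],0]
    - [1,[0,0,-0.0065],0]
    - [1,[0,0,-0.0065],0]
    - [1,[0.004,0,-0.0065],0]
    - [1,[0.008,0,-0.0065],0]
    - [1,[0.012,0,-0.0065],0]
    - [1,[0.016,0,-0.0065],0]
    - [1,[0.02,0,-0.0065],0]
    - [1,[0.02,0,-0.0065],0]
    - [1,[0.02,0,-0.0065],0]

```text
clock: 10.13
ee_pos: [0.4979, -0.1907, 0.1845]
ee_rot: [-0.473, -0.526, -0.473, 0.526]
wrist_force: [-0.5, -0.2, -2.8]
width: 0.009
```

```bash
python3 -c "
from h import *; st()"
```

```text
t 10.1333 rack xyz -55.8 -27.77 184.53 F 0.25 -0.49 -2.83 T [ 0.04  -0.037 -0.069] w 0.009 tilt/yaw [-0.0004  0.0002] -96.04 qv 0.0044
```

Emit:
move_arm:
  commands:
    - [1,[0.002,0,0],0]
    - [1,[0.004,0,0],0]
    - [1,[0.006,0,0],0]
    - [1,[0.008,0,0],0]
    - [1,[0.01,0,0],0]
    - [1,[0.012,0,0],0]
    - [1,[0.012,0,0],0]

```text
clock: 10.72
ee_pos: [0.4979, -0.1906, 0.1785]
ee_rot: [-0.473, -0.526, -0.473, 0.526]
wrist_force: [0.2, 0.4, -4.3]
width: 0.0089
```

```bash
python3 -c "
from h import *; st()"
```

```text
t 10.7167 rack xyz -55.85 -27.77 178.52 F -0.43 0.13 -4.28 T [ 0.008  0.033 -0.003] w 0.0089 tilt/yaw [-0.0004  0.0002] -96.03 qv 0.0035
```

Emit:
move_arm:
  commands:
    - [1,[0.002,0,0],0]
    - [1,[0.004,0,0],0]
    - [1,[0.006,0,0],0]
    - [1,[0.008,0,0],0]
    - [1,[0.01,0,0],0]
    - [1,[0.012,0,0],0]
    - [1,[0.012,0,0],0]

```text
clock: 11.3
ee_pos: [0.4979, -0.1906, 0.1725]
ee_rot: [-0.473, -0.526, -0.473, 0.526]
wrist_force: [-0.1, 0.2, -3.4]
width: 0.0088
```

```bash
python3 -c "
from h import *; st()"
```

```text
t 11.3 rack xyz -55.86 -27.8 172.51 F -0.18 -0.08 -3.37 T [-0.052  0.052  0.043] w 0.0088 tilt/yaw [-0.0004  0.0002] -96.04 qv 0.0042
```

Emit:
move_arm:
  commands:
    - [1,[0.002,0,0],0]
    - [1,[0.004,0,0],0]
    - [1,[0.006,0,0],0]
    - [1,[0.008,0,0],0]
    - [1,[0.01,0,0],0]
    - [1,[0.012,0,0],0]
    - [1,[0.012,0,0],0]

```text
clock: 11.88
ee_pos: [0.4979, -0.1907, 0.1665]
ee_rot: [-0.473, -0.526, -0.473, 0.526]
wrist_force: [-0.3, 0.3, -3.7]
width: 0.0093
```

```bash
python3 -c "
from h import *; st()"
```

```text
t 11.8833 rack xyz -55.84 -27.79 166.51 F -0.23 -0.35 -3.65 T [ 0.02  -0.023 -0.004] w 0.0093 tilt/yaw [-0.0003  0.0002] -96.04 qv 0.005
```

Emit:
move_arm:
  commands:
    - [1,[0.002,0,0],0]
    - [1,[0.004,0,0],0]
    - [1,[0.006,0,0],0]
    - [1,[0.008,0,0],0]
    - [1,[0.008,0,0],0]

```text
clock: 12.3
ee_pos: [0.4979, -0.1906, 0.1625]
ee_rot: [-0.473, -0.526, -0.473, 0.526]
wrist_force: [-0.3, -0.1, -4.0]
width: 0.0092
```

```bash
python3 -c "
from h import *; st()
f=cam('side');save(f,'pics/d6.png',(195,110,345,290),3.3);f=cam('wrist');save(f,'pics/w6.png',None,1.55);f=cam('scene');save(f,'pics/s6.png',(155,120,335,260),4.2)"
```

```text
t 12.3 rack xyz -55.86 -27.78 162.51 F 0.13 -0.33 -4.0 T [-0.01   0.013  0.04 ] w 0.0092 tilt/yaw [-0.0003  0.0002] -96.03 qv 0.0026
```

View pics/d6.png

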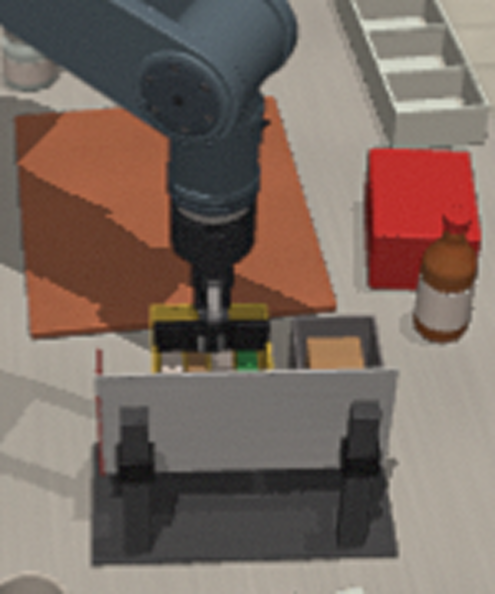

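View pics/w6.png

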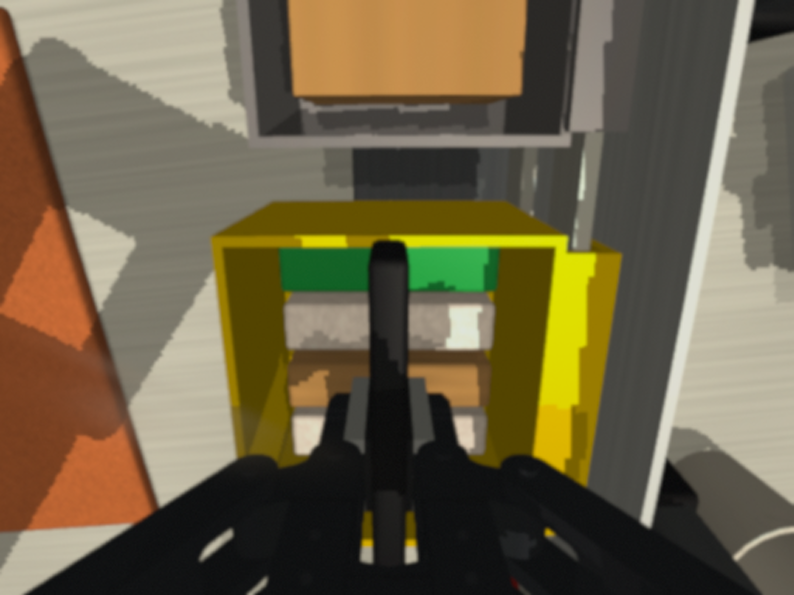

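View pics/s6.png

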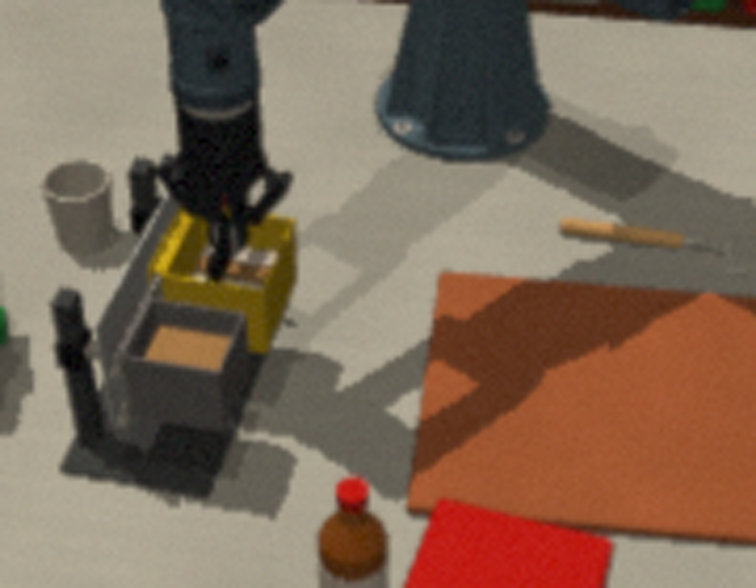

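The rail's bright tip at (583,200) runs straight into the hook between the bin's back (568) and the downturn (620). I'll keep lowering, and the contact height should come from feel.

Emit:
move_arm:
  commands:
    - [1,[0.002,0,0],0]
    - [1,[0.004,0,0],0]
    - [1,[0.006,0,0],0]
    - [1,[0.006,0,0],0]

```text
clock: 12.78
ee_pos: [0.4979, -0.1906, 0.1595]
ee_rot: [-0.473, -0.526, -0.473, 0.526]
wrist_force: [0.2, 0.2, -3.4]
width: 0.0089
```

```bash
python3 -c "
from h import *; st()"
```

```text
t 12.7833 rack xyz -55.85 -27.81 159.5 F -0.25 0.14 -3.41 T [-0.009 -0.018  0.02 ] w 0.0089 tilt/yaw [-0.0004  0.0003] -96.04 qv 0.005
```

Emit:
move_arm:
  commands:
    - [1,[0.002,0,0],0]
    - [1,[0.002,0,0],0]
    - [1,[0.004,0,0],0]
    - [1,[0.004,0,0],0]

```text
clock: 13.12
ee_pos: [0.4982, -0.1908, 0.1583]
ee_rot: [0.473, 0.526, 0.473, -0.526]
wrist_force: [-1.3, 0.6, 0.1]
width: 0.0089
```

```bash
python3 -c "
from h import *; st()"
```

```text
t 13.1167 rack xyz -55.76 -27.49 158.28 F -0.49 -1.33 0.08 T [ 0.099  0.206 -0.117] w 0.0089 tilt/yaw [ 0.0003 -0.0003] -96.03 qv 0.0025
```

The flange is on the rail: TCP 158.4 mm puts the tip at 159.8 mm, within the range given, and about 3.5 N is carried. Now I'll slide.

Emit:
move_arm:
  commands:
    - [1,[0.004,0,0],0]
    - [1,[0.004,0,0],0]
    - [1,[0.004,0,0],0]
    - [1,[0.004,-0.003,0],0]
    - [1,[0.004,-0.007,0],0]
    - [1,[0.004,-0.011,0],0]
    - [1,[0.004,-0.015,0],0]
    - [1,[0.004,-0.02,0],0]
    - [1,[0.004,-0.02,0],0]

```text
clock: 13.87
ee_pos: [0.49, -0.191, 0.1579]
ee_rot: [0.475, 0.526, 0.471, -0.525]
wrist_force: [4.0, 1.5, 6.2]
width: 0.0093
```

```bash
python3 -c "
from h import *; st()"
```

```text
t 13.8667 rack xyz -54.71 -35.63 157.87 F -1.95 3.81 6.19 T [-0.462 -0.253  0.215] w 0.0093 tilt/yaw [ 0.0051 -0.0036] -96.0 qv 0.0049
```

Emit:
move_arm:
  commands:
    - [1,[-0.0036,0,0],0]
    - [1,[-0.0036,0,0],0]
    - [1,[-0.0036,-0.004,0],0]
    - [1,[-0.0036,-0.008,0],0]
    - [1,[-0.0036,-0.008,0],0]

```text
clock: 14.28
ee_pos: [0.4844, -0.1896, 0.158]
ee_rot: [0.474, 0.526, 0.472, -0.526]
wrist_force: [2.2, -0.3, 4.3]
width: 0.0089
```

```bash
python3 -c "
from h import *; st()"
```

```text
t 14.2833 rack xyz -55.47 -41.36 158.04 F 0.05 2.17 4.28 T [-0.475 -0.342  0.223] w 0.0089 tilt/yaw [ 0.0012 -0.001 ] -96.03 qv 0.0049
```

Emit:
move_arm:
  commands:
    - [1,[-0.001,0,0],0]
    - [1,[-0.001,-0.004,0],0]
    - [1,[-0.001,-0.008,0],0]
    - [1,[-0.001,-0.012,0],0]
    - [1,[-0.001,-0.016,0],0]
    - [1,[-0.001,-0.02,0],0]
    - [1,[-0.001,-0.024,0],0]
    - [1,[-0.001,-0.028,0],0]
    - [1,[-0.001,-0.032,0],0]
    - [1,[-0.001,-0.036,0],0]
    - [1,[-0.001,-0.04,0],0]
    - [1,[-0.001,-0.04,0],0]
    - [1,[-0.001,-0.04,0],0]

```text
clock: 15.37
ee_pos: [0.4638, -0.1871, 0.1581]
ee_rot: [-0.473, -0.525, -0.473, 0.526]
wrist_force: [1.2, 0.3, 4.2]
width: 0.009
```

```bash
python3 -c "
from h import *; st()
f=cam('wrist');save(f,'pics/w7.png',None,1.55)"
```

```text
t 15.3667 rack xyz -55.83 -62.04 158.09 F -0.39 1.2 4.25 T [-0.413 -0.217  0.139] w 0.009 tilt/yaw [-0.0008  0.0002] -96.04 qv 0.0031
```

View pics/w7.png

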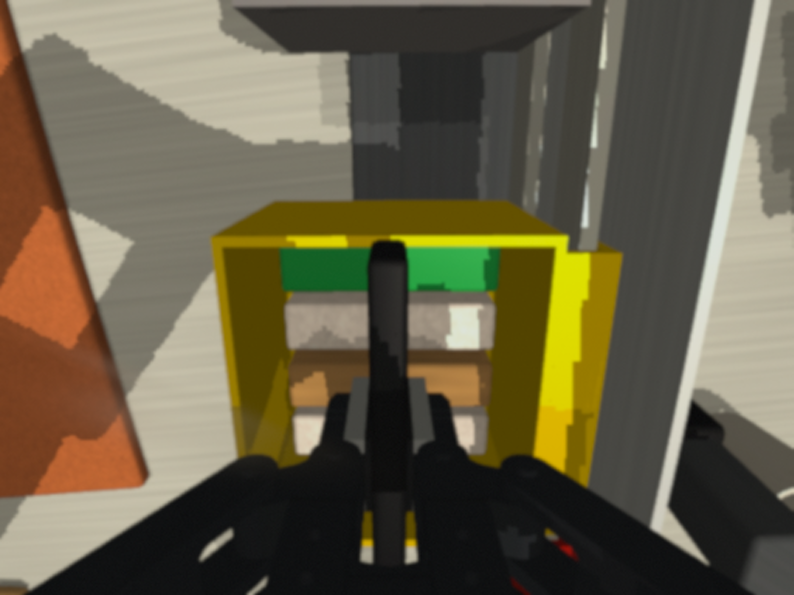

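The bin is square with the rack, the rail enters the hook at (590,240), and red tab or cheek shows at (565,550). I'll go on toward the cheek.

Emit:
move_arm:
  commands:
    - [1,[-0.0004,-0.004,0],0]
    - [1,[-0.0004,-0.008,0],0]
    - [1,[-0.0004,-0.012,0],0]
    - [1,[-0.0004,-0.016,0],0]
    - [1,[-0.0004,-0.018,0],0]
    - [1,[-0.0004,-0.02,0],0]
    - [1,[-0.0004,-0.02,0],0]

```text
clock: 16.0
ee_pos: [0.4539, -0.186, 0.1582]
ee_rot: [-0.473, -0.526, -0.473, 0.526]
wrist_force: [1.1, 0.0, 2.4]
width: 0.0091
```

```bash
python3 -c "
from h import *; st()"
```

```text
t 16.0 rack xyz -55.9 -72.02 158.17 F -0.12 1.05 2.4 T [-0.339 -0.283  0.162] w 0.0091 tilt/yaw [-0.0005  0.0003] -96.04 qv 0.0047
```

Emit:
move_arm:
  commands:
    - [1,[0,-0.002,0],0]
    - [1,[0,-0.004,0],0]
    - [1,[0,-0.004,0],0]

```text
clock: 16.25
ee_pos: [0.4521, -0.1858, 0.1582]
ee_rot: [-0.473, -0.526, -0.473, 0.526]
wrist_force: [3.1, -0.6, 2.3]
width: 0.0089
```

```bash
python3 -c "
from h import *; st()"
```

```text
t 16.25 rack xyz -55.87 -73.89 158.2 F 0.29 3.12 2.32 T [-0.296 -0.349  0.119] w 0.0089 tilt/yaw [-0.0003  0.0002] -96.04 qv 0.0037
```

Emit:
move_arm:
  commands:
    - [1,[0,-0.002,0],0]
    - [1,[0,-0.002,0],0]
    - [1,[0,-0.002,0],0]

```text
clock: 16.5
ee_pos: [0.4517, -0.1858, 0.1583]
ee_rot: [0.473, 0.526, 0.473, -0.525]
wrist_force: [4.9, -0.9, -0.3]
width: 0.0088
```

```bash
python3 -c "
from h import *; st()"
```

```text
t 16.5 rack xyz -55.87 -74.2 158.27 F 0.4 4.98 -0.3 T [-0.238 -0.828  0.166] w 0.0088 tilt/yaw [ 0.0012 -0.    ] -96.04 qv 0.0016
```

The cheek was felt at y about -74.2 mm. I'll relax the push slightly and then open partway, to about 47 mm.

Emit:
move_arm:
  commands:
    - [1,[0,0.002,0],0]
    - [1,[0,0.002,0],0]
    - [1,[0,0.002,0],0]

```text
clock: 16.75
ee_pos: [0.452, -0.1858, 0.1582]
ee_rot: [-0.473, -0.526, -0.473, 0.526]
wrist_force: [0.5, 0.3, 2.2]
width: 0.009
```

```bash
python3 -c "
from h import *; st()"
```

```text
t 16.75 rack xyz -55.86 -73.97 158.18 F -0.39 0.47 2.19 T [-0.277 -0.156  0.072] w 0.009 tilt/yaw [-0.0008  0.0003] -96.04 qv 0.0019
```

Emit:
move_arm:
  commands:
    - [0.9,[0,0,0],0]
    - [0.85,[0,0,0],0]
    - [0.8,[0,0,0],0]
    - [0.75,[0,0,0],0]
    - [0.65,[0,0,0],0]
    - [0.55,[0,0,0],0]
    - [0.45,[0,0,0],0]
    - [0.45,[0,0,0],0]
    - [0.45,[0,0,0],0]
    - [0.45,[0,0,0],0]
    - [0.45,[0,0,0],0]
  force: 20

```text
clock: 17.67
ee_pos: [0.4523, -0.1859, 0.1583]
ee_rot: [-0.473, -0.526, -0.473, 0.526]
wrist_force: [-0.6, 0.0, -0.3]
width: 0.0468
```

```bash
python3 -c "
from h import *; st()
f=cam('wrist');save(f,'pics/w8.png',None,1.55)"
```

```text
t 17.6667 rack xyz -55.8 -73.65 158.32 F 0.01 -0.59 -0.31 T [ 0.005 -0.013 -0.009] w 0.0468 tilt/yaw [-0. -0.] -96.04 qv 0.0015
```

View pics/w8.png

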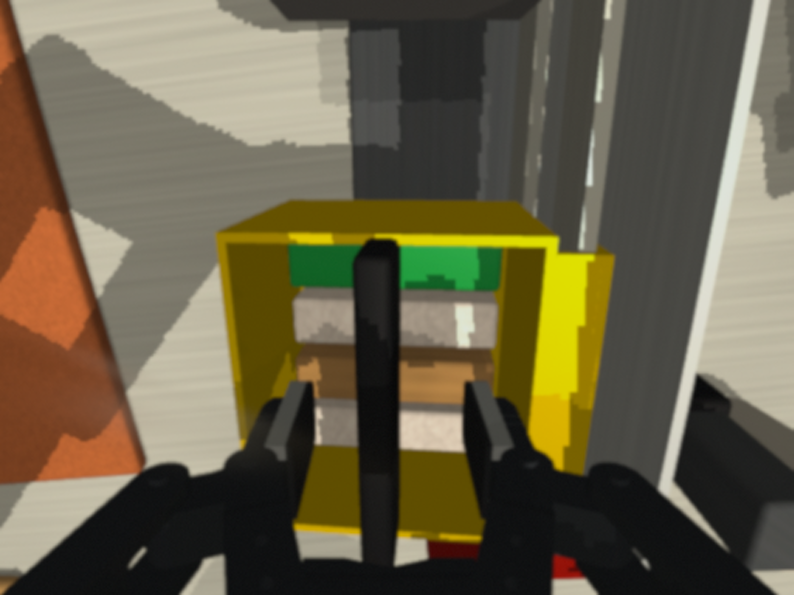

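The fingers are clear of the bar (bar at columns 355-400, fingers at 315 and 465), and the bin hangs with a slight lean. I'll back straight up.

Emit:
move_arm:
  commands:
    - [0.45,[-0.01,0,0],0]
    - [0.45,[-0.03,0,0],0]
    - [0.45,[-0.06,0,0],0]
    - [0.45,[-0.1,0,0],0]
    - [0.45,[-0.15,0,0],0]
    - [0.45,[-0.2,0,0],0]
    - [0.45,[-0.25,0,0],0]
    - [0.45,[-0.3,0,0],0]
    - [0.45,[-0.33,0,0],0]
    - [0.45,[-0.34,0,0],0]
    - [0.45,[-0.34,0,0],0]
    - [0.45,[-0.34,0,0],0]

```text
clock: 18.72
ee_pos: [0.4521, -0.1857, 0.3279]
ee_rot: [-0.473, -0.526, -0.473, 0.526]
wrist_force: [0.2, 0.5, -1.2]
width: 0.0474
```

```bash
python3 -c "
from h import *; st()
import pickle
f=cam('wrist');save(f,'pics/w9.png',None,1.55);pickle.dump(f,open('w9.pkl','wb'))
f=cam('scene');save(f,'pics/s9.png',None,1.55)"
```

```text
t 18.7167 rack xyz -55.95 -73.89 327.93 F -0.51 0.12 -1.15 T [ 0.022 -0.04   0.004] w 0.0474 tilt/yaw [-0.0002  0.0002] -96.04 qv 0.0258
```

View pics/w9.png

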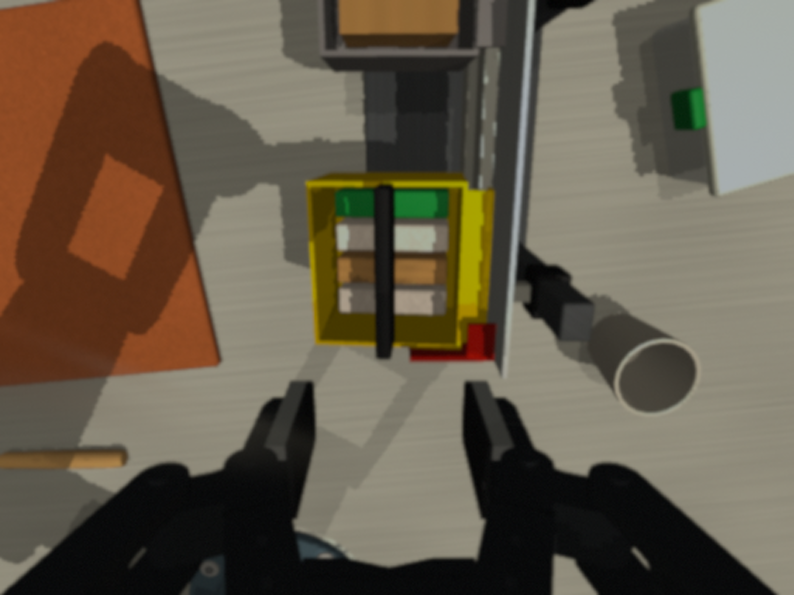

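View pics/s9.png

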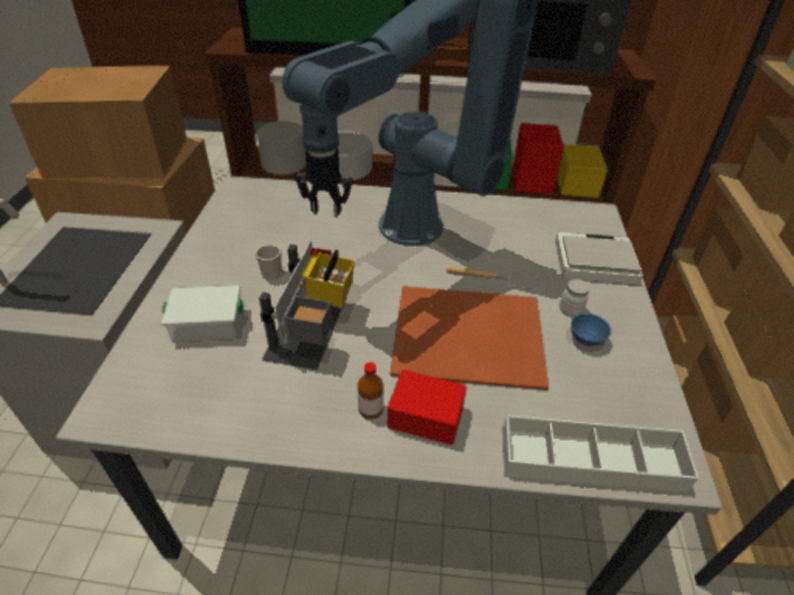

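The bin hangs with its lip under the red tab (480,340) and its side at the cheek (row 348). I'll measure its position and check it again for rest.

```bash
python3 - <<'E'
from h import *
f=cam('wrist'); st()
save(f,'pics/w10.png',(190,90,350,250),4.5)
def P(n,u,v,z):
    p=onz(f,(u/1.55,v/1.55),z)-O; print(n,(p@xh*1e3).round(1),(p@yh*1e3).round(1)); return p
a=P("bar far",384,186,.187);b=P("bar near",384,357,.187)
c=[P("rim",u,v,.163) for u,v in((308,183),(467,183),(461,348),(316,346))]
m=(a+b)/2;print("bar mid",m@xh,m@yh,np.linalg.norm(a-b)); m=sum(c)/4; print("rim",m@xh,m@yh)
P("cheek inner/outer edge",410,360,.169)
E
```

```text
t 18.8667 rack xyz -56.16 -74.29 326.77 F -0.79 -0.33 0.03 T [-0.005  0.052  0.041] w 0.0468 tilt/yaw [-0.0022  0.0016] -96.04 qv 0.0024
bar far -58.8 -21.7
bar near -59.1 -125.9
rim -104.8 -22.2
rim -9.0 -22.3
rim -7.7 -130.5
rim -104.9 -129.1
bar mid -0.058949642422901335 -0.07382081280363405 0.10425308212625857
rim -0.05661653308227222 -0.07602353489005798
cheek inner/outer edge -42.1 -136.5
```

View pics/w10.png

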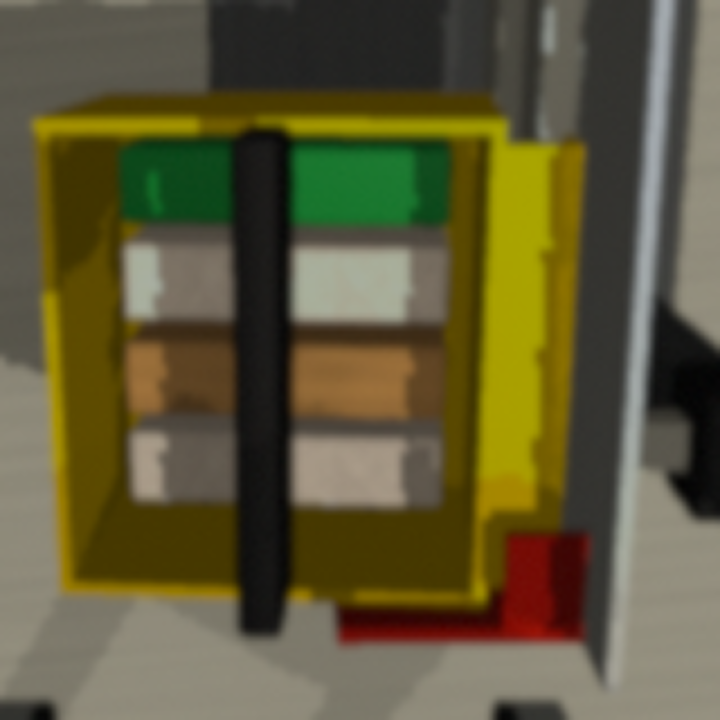

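The centre is at rack y about -74 to -76 mm and x about -57 mm. The bin is hanging still and square, with the lip under the tab.

```bash
python3 -c "
from h import *; st(); print(env.sign_off())"
```

```text
t 18.8667 rack xyz -56.16 -74.29 326.77 F -0.79 -0.33 0.03 T [-0.005  0.052  0.041] w 0.0468 tilt/yaw [-0.0022  0.0016] -96.04 qv 0.0024
the job is handed in; nothing more can be done
None
```

The yellow bin is hanging by its lip from the top rail, under the red keeper tab and against the end cheek, and I handed the job in at about 19 s of the 69 s allowed. No verdict was reported.

- **Grasp and feel:** I gripped the bin by its carry bar and found the plate by touch, about 12 mm behind nominal, pressing with about 6 N at most. Backed off 2 mm, I lowered the lip until the rail carried it; the rail tip came out about 2 mm above nominal.
- **Slide:** I slid the held bin until it met the cheek, at rack y about -74 mm. One step lowered it about 2 mm further than I meant, raising the rail load to roughly 10 N by the wrist reading. I eased it back before going on.
- **Release:** I took the sideways push off, opened the fingers and backed straight up about 170 mm.

**Last checks:** The wrist picture puts the bin's centre at rack y -74 (bar) to -76 mm (rim) and x about -57 mm. It hangs square to the rack with its lip under the tab and no visible change between the last pictures. I did not measure its lean after release; it looked slight. Nothing touches the gripper, and the last scene picture shows the other things apparently where they were; I did not measure them. No check failed; the two y estimates differ by about 2 mm, which is within the camera calibration.

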